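# Tip the prep tray of potatoes over the roasting tin's rim

## Task

Empty the black tray of potatoes into the roasting tin: hook the turned-down lip of its nose over the tin's long rim that faces it, and with the lip staying hooked there as a pivot swing the tray by its handle up and over, almost on end, until all four potatoes have rolled into the tin. Then bring the empty tray back down to stand flat on the counter, with its lip drawn clear of the tin, and let go. Do not touch the potatoes with the gripper, and leave the other things where they are.

Things in the scene. Friction and masses are not known exactly. Their poses are not given: they have to be found in the camera images.
- tray: Deep black plastic tray, about 0.3 kg, loose, holding four potatoes. Origin: underside of its floor, on the centre plane; z up, x towards its nose. 150 mm wide (y), 75 mm high, walls 3 mm. Flat floor and upright sides from the back wall, x = -75 mm, to x = 60 mm; the nose slopes up and out at 45 degrees to x = 131 mm at the top, then a level flange (underside z = 72 mm) out to x = 154 mm.
- tray_bar (a point): Middle of the tray's handle: a round roller grip, 12 mm in diameter and 96 mm long, along the tray's y at tray x = -125 mm, z = 55 mm, between two stays at y = +-55 mm; 44 mm free between it and the back wall. It turns freely on its pin, so the tray can swing about it while the fingers pinch it from above with the tool kept upright.
- tray_lip (a point): Middle of the lower edge (tray x = 152.5 mm, z = 60 mm) of the lip turned down from the end of the tray's flange: 3 mm thick, inner face at x = 151 mm. Under the flange, between the slope and the lip, is a channel about 20 mm wide to go over a rim. With the tray flat on the counter the lip passes 8 mm above the tin's rim; it drops below it as the back is raised.
- tin: Open rectangular steel roasting tin, fixed to the counter (it does not move). Origin: centre of its underside; z up; 200 mm along x, 260 mm along y, walls 4 mm, floor about 4 mm; a rolled rim, round, 10 mm thick, top at z = 52 mm. Its long side at x = -98 mm faces the tray; x points from that side across the tin, away from the tray.
- tin_rim (a point): Top of the rolled rim at the middle of the tin's long side that faces the tray (tin x = -98 mm, z = 52 mm). The rim is straight along the tin's y, 256 mm long.
- potato0_center (a point): Centre of a small peeled potato, about 48 x 42 mm, with flat cuts, 50 g, lying in the tray at the start; it rolls.
- potato1_center (a point): Centre of a small peeled potato, about 48 x 42 mm, with flat cuts, 50 g, lying in the tray at the start; it rolls.
- potato2_center (a point): Centre of a small peeled potato, about 48 x 42 mm, with flat cuts, 50 g, lying in the tray at the start; it rolls.
- potato3_center (a point): Centre of a small peeled potato, about 48 x 42 mm, with flat cuts, 50 g, lying in the tray at the start; it rolls.
- potato0: The same potato; its origin is 21 mm from its centre.
- potato1: The same potato; its origin is 21 mm from its centre.
- potato2: The same potato; its origin is 21 mm from its centre.
- potato3: The same potato; its origin is 21 mm from its centre.
- jar: Amber glass jar, 60 mm wide, 100 mm high; origin under its centre. Not part of the job: leave it alone.
- salt: Small plain metal can, 50 mm wide, 90 mm high; origin under its centre. Not part of the job: leave it alone.
- timer: White round kitchen timer, 60 mm wide, 30 mm high; origin under its centre. Not part of the job: leave it alone.

How it is judged:
By the outcome, as a careful person would: the job done as asked, in the order asked, and still so for the second after the job is handed in, with the robot touching nothing.
It also fails if it takes over 64 s, if anything falls off the work surface, if the arm or the gripper's body presses on something with over 40 N, if the wrist force passes 120 N, or if a joint passes its speed limit or range.

## Robot

A 7-joint arm with a two-finger parallel gripper is mounted at the origin on the work surface. World frame = base frame: x ahead of the robot, y to its left, z up, the work surface at z = 0. Lengths are in m, angles in degrees, forces in N, time in s.
With the tool pointing down it reaches from about 0.425 to 0.875 m from the base axis. Payload 4.7 kg.
Tool frame: the origin (TCP) lies between the finger pads; the fingertips stand env.tip_reach ahead of it and the grasp point (between the pads) lies 2 mm behind it (env.tip_reach is the distance from the TCP to the fingertips, in m); z points along the fingers, y is the line along which they close (so a half turn about z gives the same grasp; the last joint's range is limited). The gripper opens to 87 mm and grips with 3 to 60 N. Pads are 19 mm wide; open, the fingers measure 117 mm over their backs; the gripper's body (75 mm by 190 mm) begins 51 mm behind the grasp point.
Start: joints at [65.495, 18.392, -4.016, 83.108, 1.295, 78.541, -3.26], TCP at [0.278, -0.588, 0.24] pointing down, gripper open.
Joint ranges: [-163.93, 163.93], [-17.29, 119.83], [-79.2, 71.16], [3.27, 140.29], [-89.18, 269.18], [5.43, 117.66], [-154.24, 154.24]. Speed limits (degrees/s): [147.25, 147.25, 180, 180, 180, 180, 180].

## Interface

Orientations are given as [roll, pitch, yaw] about the fixed x, y, z axes, in that order (R = Rz(yaw) Ry(pitch) Rx(roll)).
In Python, from cell import env, read_camera, sign_off gives the robot as it stands (env), with the cameras as plain functions and the job as plain functions.
- The arm moves only by the tool hand_motion, called in YAML: its name, and indented under it one key for each argument. Schema: {"type":"object","properties":{"motion":{"type":"array","items":{"type":"object","properties":{"tx":{"type":"number"},"ty":{"type":"number"},"tz":{"type":"number"},"rz":{"type":"number"},"aperture":{"type":"number"}},"additionalProperties":false,"required":["aperture"]},"minItems":1,"maxItems":8},"clamp_n":{"type":"number"},"only":{"type":"string"},"quiet":{"type":"boolean"},"lines":{"type":"string"}},"required":["motion"],"additionalProperties":false}. motion is a list of rows, 1 to 8 of them, each an object with the fields tx, ty, tz (the shift in m), rz (a turn about the tool's z in degrees), aperture (the finger opening in m); a field left out counts as zero (the opening has to be given); each row is the pose to reach, as a shift and turn from the pose commanded when the call began, along the tool's axes at that moment; what a row does not reach only later rows make up. A row lasts 1/12 s, in which the tool goes at most 0.0417 m and 7.16 degrees, less where a joint would pass 70% of its speed; a pose out of reach is approached as far as the arm can. The fingers move at their own pace and stop on an object; clamp_n is the grip in N (left out, the last holds). Time passes only in rows, so rows that do not move let the fingers close. The tool returns the time, the measured TCP pose, the force, the opening and the grip force at its end. only (a regular expression) keeps the lines of the reply that match it, lines (a string "A,B") keeps lines A to B, and quiet returns only ok. Input that does not fit is refused with a message, and nothing moves.
- env.get_obs(): the state, without advancing time (a new reading comes with each control period).
- read_camera(name): name is "side" or "top"; returns a dict with "color" (400x640x3 uint8, blue, green, red), "fx", "fy", "cx", "cy" (pixels), "world_from_camera" (4x4, takes a point from camera to world coordinates). Camera axes: x right, y down, z forward; pixel columns grow to the right and rows downward; lengths in m; the calibration is good to about 2 mm. A picture is of the moment at which its call begins. There is no depth.
- sign_off(): hands the job in; it is judged then, once.
The state is a dict: "time_s": time; "qpos": joint angles; "joint_velocities": joint speeds; "effort": joint torques, N m; "tool_pos": TCP position; "tool_rot": TCP orientation; "force": force on the tool from outside, world axes, zero at the start; "wrist_torque": the same for the moment, N m; "grip_width": finger opening in m; "grasp_force": force on a finger pad.
Only numpy, scipy, OpenCV 4.12 (cv2) and the standard library are available. Lean on these libraries where they do the work, as an engineer would, in place of code of your own. Each camera call takes 0.05 s, during which the arm holds its last target. There are 200 camera calls.

## Working session

There is one attempt and no reset: what is moved stays moved. The work goes in short steps, Python scripts to look and compute and a tool call to move; the robot and the scene stay as the last step left them, time stands still between calls to the robot, and variables do not carry over. Pictures are saved under pics/ and viewed, at most 10 in all, crops included, and the job is handed in when it is done.

```bash
ls; mkdir -p pics; python3 - <<'E'
from cell import env, read_camera, sign_off
import cv2
for n in("side","top"):
    c=read_camera(n); cv2.imwrite(f"pics/{n}0.png",c["color"])
    print(n,c["fx"],c["fy"],c["cx"],c["cy"],c["world_from_camera"].round(4).tolist())
o=env.get_obs(); print(o["tool_pos"],o["tool_rot"],o["grip_width"],env.tip_reach,o["time_s"])
E
```

```text
cell.py
pics
side 463.52846989494157 463.52846989494157 326.33182727814733 198.24672898569423 [[0.9737, -0.1496, 0.1719, 0.3717], [-0.2274, -0.6854, 0.6917, -0.7968], [0.0143, -0.7126, -0.7014, 0.8494], [0.0, 0.0, 0.0, 1.0]]
top 422.9379220239325 422.9379220239325 325.06499640159564 199.37945750738132 [[-0.0102, -0.9875, 0.1573, 0.3905], [-0.9999, 0.0114, 0.0068, -0.0325], [-0.0085, -0.1573, -0.9875, 1.2859], [0.0, 0.0, 0.0, 1.0]]
[ 0.27766045 -0.58718009  0.23854636] [-1.79897789e+02  4.95597548e-03  2.53133687e+01] 0.08728533081910204 0.017 0.1
```

View pics/top0.png

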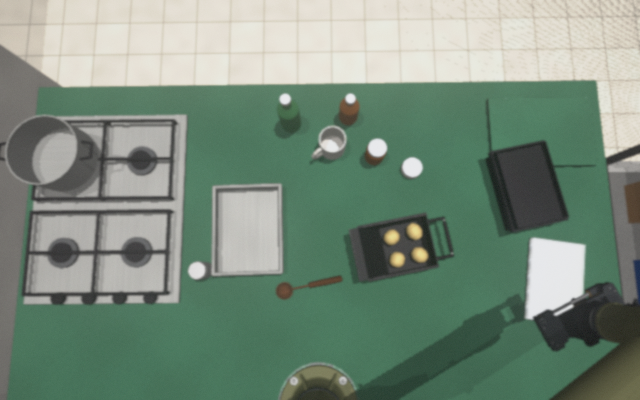

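View pics/side0.png

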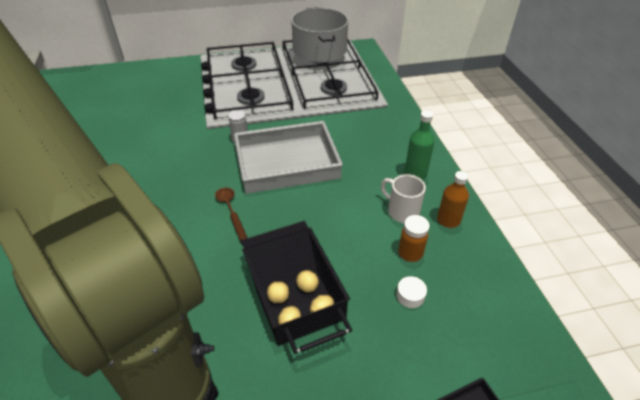

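The top view shows the tray (nose near px 355,253, bar near 447,238), the tin (centre 248,230), and the jar, timer and salt standing clear. I'll enlarge the tray and tin to read them more precisely.

```bash
python3 - <<'E'
import cv2
a=cv2.imread("pics/top0.png")
cv2.imwrite("pics/crop0.png",cv2.resize(a[170:290,205:465],(780,360),interpolation=cv2.INTER_CUBIC))
E
```

```text
(no output)
```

View pics/crop0.png

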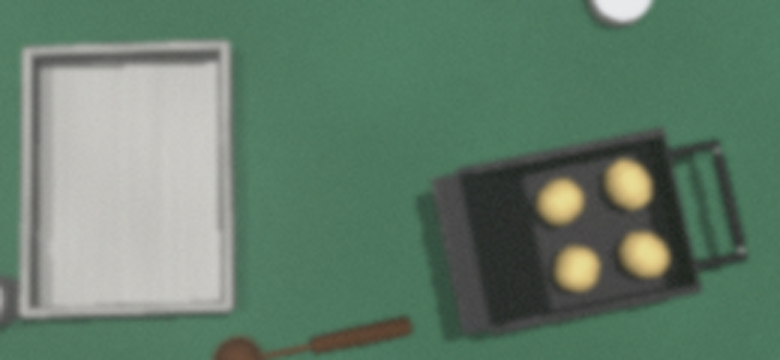

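```bash
cat > h.py <<'E'
import numpy as np
from cell import env, read_camera, sign_off
def ray(c,u,v,z):
    T=c["world_from_camera"]; d=T[:3,:3]@[(u-c["cx"])/c["fx"],(v-c["cy"])/c["fy"],1]; o=T[:3,3]
    return o+d*(z-o[2])/d[2]
def proj(c,p):
    T=c["world_from_camera"]; q=T[:3,:3].T@(np.array(p)-T[:3,3]); return np.array([c["fx"]*q[0]/q[2]+c["cx"],c["fy"]*q[1]/q[2]+c["cy"]])
E
python3 - <<'E'
from h import *
c=read_camera("top")
P=lambda u,v,z:ray(c,205+u/3,170+v/3,z)[:2]
f=[P(434,180,.075),P(464,338,.075)];b=[P(662,130,.075),P(700,290,.075)];r=[P(718,147,.058),P(741,256,.058)]
t=[P(230,42,.05),P(233,311,.05),P(22,47,.05),P(20,318,.05)]
for n,q in zip("fbr",(f,b,r)):
    d=q[0]-q[1]; print(n,np.round(q,4).tolist(),"mid",np.mean(q,0).round(4),"len",np.linalg.norm(d).round(4),"ang",np.degrees(np.arctan2(d[1],d[0])).round(2))
ax=np.mean(f,0)-np.mean(r,0);print("bar-lip",np.linalg.norm(ax),np.degrees(np.arctan2(ax[1],ax[0])))
print(np.round(t,4).tolist(),np.mean(t,0));
for i,j in((0,1),(2,3),(1,3),(0,2)):
    d=t[j]-t[i];print(np.linalg.norm(d).round(4),np.degrees(np.arctan2(d[1],d[0])).round(2))
E
```

```text
f [[0.4938, -0.0938], [0.3454, -0.119]] mid [ 0.4196 -0.1064] len 0.1505 ang 9.64
b [[0.5394, -0.3133], [0.3875, -0.3418]] mid [ 0.4635 -0.3275] len 0.1545 ang 10.61
r [[0.5243, -0.3707], [0.4192, -0.3869]] mid [ 0.4718 -0.3788] len 0.1063 ang 8.79
bar-lip 0.27740346603103594 100.83331975823887
[[0.6353, 0.1048], [0.3721, 0.1003], [0.6327, 0.3116], [0.3676, 0.3051]] [0.5019446 0.2054787]
0.2632 -179.03
0.2652 -178.6
0.2048 91.27
0.2069 90.72
```

```bash
cat >> h.py <<'E'
def go(t,yaw):
    "shift in tool axes from the measured pose to target t, and the turn"
    o=env.get_obs(); y=np.radians(o["tool_rot"][2]); d=np.array(t)-o["tool_pos"]
    print("shift",np.round([d[0]*np.cos(y)+d[1]*np.sin(y),d[0]*np.sin(y)-d[1]*np.cos(y),-d[2]],4),"turn",round(o["tool_rot"][2]-yaw,2))
E
python3 -c "
from h import *
go([.4715,-.3788,.14],10.2)"
```

```text
shift [ 0.2643 -0.1056  0.0987] turn 15.11
```

hand_motion:
  motion:
    - {"tx": 0.035, "ty": -0.014, "rz": 5, "aperture": 0.045}
    - {"tx": 0.07, "ty": -0.028, "rz": 10, "aperture": 0.045}
    - {"tx": 0.105, "ty": -0.042, "tz": 0.01, "rz": 15.1, "aperture": 0.045}
    - {"tx": 0.14, "ty": -0.056, "tz": 0.03, "rz": 15.1, "aperture": 0.045}
    - {"tx": 0.175, "ty": -0.07, "tz": 0.05, "rz": 15.1, "aperture": 0.045}
    - {"tx": 0.21, "ty": -0.084, "tz": 0.07, "rz": 15.1, "aperture": 0.045}
    - {"tx": 0.24, "ty": -0.096, "tz": 0.09, "rz": 15.1, "aperture": 0.045}
    - {"tx": 0.2643, "ty": -0.1056, "tz": 0.0987, "rz": 15.1, "aperture": 0.045}
  clamp_n: 20

```text
time_s: 0.82
tool_pos: [0.4726, -0.3746, 0.1376]
tool_rot: [-179.7, 0.1, 10.4]
force: [-0.5, 0.0, -1.1]
grip_width: 0.0472
grasp_force: 0.0
```

hand_motion:
  motion:
    - {"aperture": 0.045}
    - {"aperture": 0.045}

```text
time_s: 0.98
tool_pos: [0.4726, -0.3768, 0.1398]
tool_rot: [-179.9, 0.1, 10.5]
force: [-1.1, -0.2, -0.2]
grip_width: 0.0454
grasp_force: 0.0
```

```bash
python3 - <<'E'
from h import *
import cv2
go([.4715,-.3788,.053],10.2)
c=read_camera("top");cv2.imwrite("pics/t1.png",cv2.resize(c["color"][190:290,340:480],None,fx=4,fy=4,interpolation=2))
E
```

```text
shift [-0.0015  0.0018  0.0868] turn 0.27
```

View pics/t1.png

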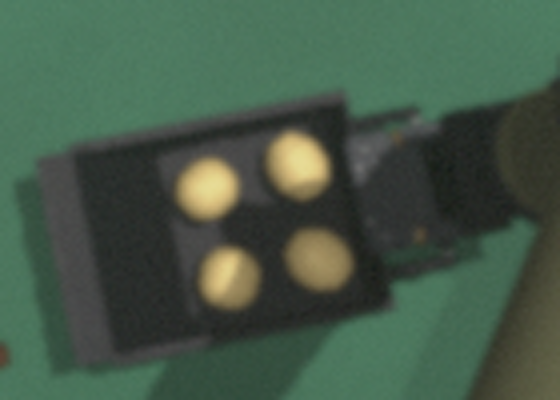

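The gripper is centred over the bar between the stays (crop ~400,190). Next I descend and close.

hand_motion:
  motion:
    - {"tx": -0.001, "ty": 0.0018, "tz": 0.025, "rz": 0.3, "aperture": 0.045}
    - {"tx": -0.001, "ty": 0.0018, "tz": 0.05, "rz": 0.3, "aperture": 0.045}
    - {"tx": -0.001, "ty": 0.0018, "tz": 0.07, "rz": 0.3, "aperture": 0.045}
    - {"tx": -0.001, "ty": 0.0018, "tz": 0.0865, "rz": 0.3, "aperture": 0.045}
    - {"tx": -0.001, "ty": 0.0018, "tz": 0.0868, "rz": 0.3, "aperture": 0.045}
    - {"tx": -0.001, "ty": 0.0018, "tz": 0.0868, "rz": 0.3, "aperture": 0.045}
  clamp_n: 25

```text
time_s: 1.53
tool_pos: [0.4694, -0.3826, 0.0539]
tool_rot: [-180.0, 0.1, 9.8]
force: [-0.2, -0.1, 0.5]
grip_width: 0.045
grasp_force: 0.0
```

hand_motion:
  motion:
    - {"aperture": 0.02}
    - {"aperture": 0.005}
    - {"aperture": 0.005}
    - {"aperture": 0.005}
    - {"aperture": 0.005}
    - {"aperture": 0.005}
  clamp_n: 25

```text
time_s: 2.03
tool_pos: [0.4711, -0.381, 0.0545]
tool_rot: [180.0, -0.0, 9.9]
force: [-1.2, 5.2, 1.1]
grip_width: 0.0127
grasp_force: 2.0
```

```bash
python3 - <<'E'
from h import *
import cv2
go([.5015,-.3788,.053],1)
E
```

```text
shift [0.0303 0.003  0.0015] turn 8.92
```

hand_motion:
  motion:
    - {"tx": 0.004, "rz": 1.1, "aperture": 0.005}
    - {"tx": 0.009, "rz": 2.2, "aperture": 0.005}
    - {"tx": 0.014, "rz": 3.3, "aperture": 0.005}
    - {"tx": 0.019, "ty": 0.001, "rz": 4.4, "aperture": 0.005}
    - {"tx": 0.024, "ty": 0.002, "rz": 5.5, "aperture": 0.005}
    - {"tx": 0.029, "ty": 0.003, "rz": 6.6, "aperture": 0.005}
    - {"tx": 0.033, "ty": 0.004, "rz": 7.7, "aperture": 0.005}
    - {"tx": 0.035, "ty": 0.004, "rz": 8.8, "aperture": 0.005}
  clamp_n: 30

```text
time_s: 2.7
tool_pos: [0.505, -0.3794, 0.0543]
tool_rot: [180.0, 0.2, 1.1]
force: [-4.7, -0.0, 5.5]
grip_width: 0.0111
grasp_force: 30.6
```

hand_motion:
  motion:
    - {"aperture": 0.005}
    - {"aperture": 0.005}
    - {"aperture": 0.005}

```text
time_s: 2.95
tool_pos: [0.5055, -0.3792, 0.0543]
tool_rot: [180.0, 0.1, 1.1]
force: [-4.7, 1.1, 5.4]
grip_width: 0.0112
grasp_force: 30.4
```

```bash
python3 - <<'E'
from h import *
import cv2
go([.506,-.1715,.0545],1.1)
c=read_camera("top");cv2.imwrite("pics/t2.png",cv2.resize(c["color"][170:290,205:465],(780,360),interpolation=2))
E
```

```text
shift [ 4.600e-03 -2.077e-01 -2.000e-04] turn 0.02
```

View pics/t2.png

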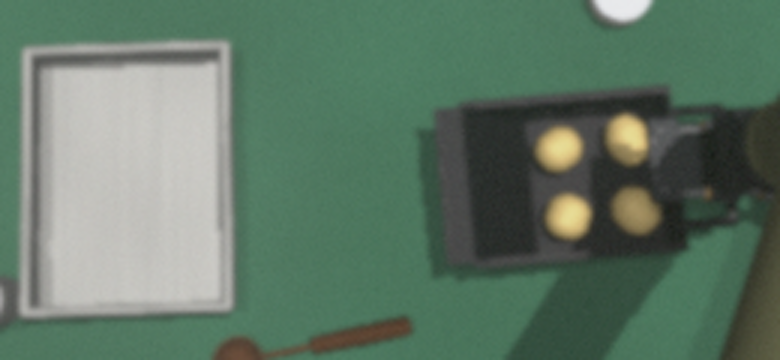

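```bash
python3 - <<'E'
from h import *
c=read_camera("top")
P=lambda u,v,z:ray(c,205+u/3,170+v/3,z)[:2]
f=[P(438,110,.075),P(447,265,.075)];b=[P(668,88,.075),P(686,247,.075)];t=[P(230,42,.05),P(233,311,.05)]
for q in(f,b,t): d=q[0]-q[1];print(np.mean(q,0),np.degrees(np.arctan2(d[1],d[0])))
a=np.mean(f,0)-np.mean(b,0);print(np.degrees(np.arctan2(*a[::-1])))
E
```

```text
[ 0.48727577 -0.10169105] 2.1520406065671267
[ 0.50397167 -0.32583644] 3.6167214986230025
[0.50373326 0.10256747] 0.9665949326799216
94.25991892679944
```

hand_motion:
  motion:
    - {"tx": 0.001, "ty": -0.01, "rz": 0.8, "aperture": 0.005}
    - {"tx": 0.002, "ty": -0.022, "rz": 1.6, "aperture": 0.005}
    - {"tx": 0.003, "ty": -0.036, "rz": 2.4, "aperture": 0.005}
    - {"tx": 0.004, "ty": -0.05, "rz": 3, "aperture": 0.005}
    - {"tx": 0.004, "ty": -0.064, "rz": 3, "aperture": 0.005}
    - {"tx": 0.0045, "ty": -0.078, "rz": 3, "aperture": 0.005}
    - {"tx": 0.0045, "ty": -0.09, "rz": 3, "aperture": 0.005}
    - {"tx": 0.0045, "ty": -0.1, "rz": 3, "aperture": 0.005}
  clamp_n: 30

```text
time_s: 3.72
tool_pos: [0.5092, -0.278, 0.0544]
tool_rot: [180.0, -0.1, -1.9]
force: [0.3, -3.8, 0.6]
grip_width: 0.0108
grasp_force: 30.0
```

hand_motion:
  motion:
    - {"tx": -0.0005, "ty": -0.012, "aperture": 0.005}
    - {"tx": -0.001, "ty": -0.026, "aperture": 0.005}
    - {"tx": -0.0015, "ty": -0.04, "aperture": 0.005}
    - {"tx": -0.002, "ty": -0.054, "aperture": 0.005}
    - {"tx": -0.0025, "ty": -0.066, "aperture": 0.005}
    - {"tx": -0.003, "ty": -0.077, "aperture": 0.005}
    - {"tx": -0.004, "ty": -0.085, "aperture": 0.005}
    - {"tx": -0.004, "ty": -0.089, "aperture": 0.005}

```text
time_s: 4.38
tool_pos: [0.5078, -0.1886, 0.0543]
tool_rot: [180.0, -0.0, -1.8]
force: [-0.3, -5.8, 3.9]
grip_width: 0.0112
grasp_force: 30.0
```

```bash
python3 - <<'E'
from h import *
import cv2
go([.506,-.1585,.0545],1.1)
c=read_camera("top");cv2.imwrite("pics/t3.png",cv2.resize(c["color"][170:290,205:405],(800,480),interpolation=2))
E
```

```text
shift [-0.0027 -0.03   -0.0002] turn -2.91
```

View pics/t3.png

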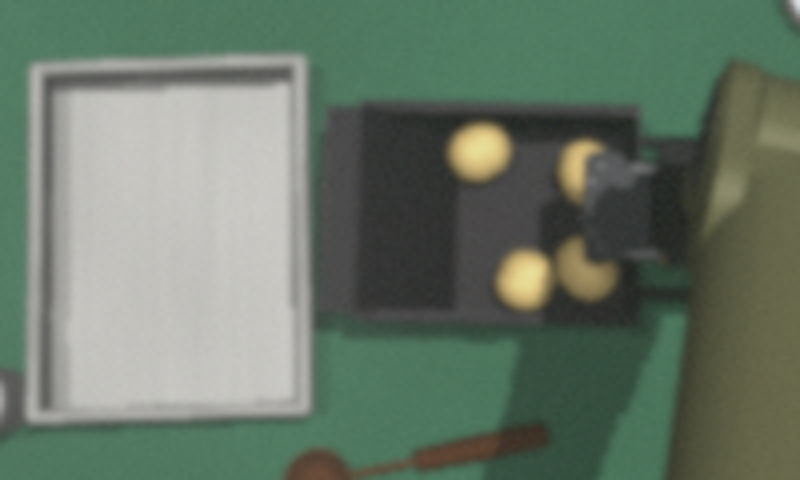

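The nose edge runs from (330,108) to (322,313), about 3° clockwise of the tin rim (306,58)-(310,412). I'll turn it back while sliding in above the rim.

hand_motion:
  motion:
    - {"ty": -0.005, "rz": -0.8, "aperture": 0.005}
    - {"ty": -0.01, "rz": -1.6, "aperture": 0.005}
    - {"tx": -0.001, "ty": -0.015, "rz": -2.4, "aperture": 0.005}
    - {"tx": -0.001, "ty": -0.02, "rz": -2.9, "aperture": 0.005}
    - {"tx": -0.001, "ty": -0.025, "rz": -2.9, "aperture": 0.005}
    - {"tx": -0.001, "ty": -0.028, "rz": -2.9, "aperture": 0.005}
    - {"tx": -0.001, "ty": -0.03, "rz": -2.9, "aperture": 0.005}
    - {"tx": -0.001, "ty": -0.03, "rz": -2.9, "aperture": 0.005}

```text
time_s: 5.1
tool_pos: [0.5079, -0.1602, 0.0543]
tool_rot: [180.0, -0.0, 1.0]
force: [0.4, -4.5, 4.6]
grip_width: 0.0108
grasp_force: 30.0
```

```bash
python3 - <<'E'
from h import *
import cv2
go([.506,-.1585,.0545],1.1)
c=read_camera("top");cv2.imwrite("pics/t4.png",cv2.resize(c["color"][170:290,205:405],(800,480),interpolation=2))
E
```

```text
shift [-0.0019 -0.0018 -0.0002] turn -0.1
```

View pics/t4.png

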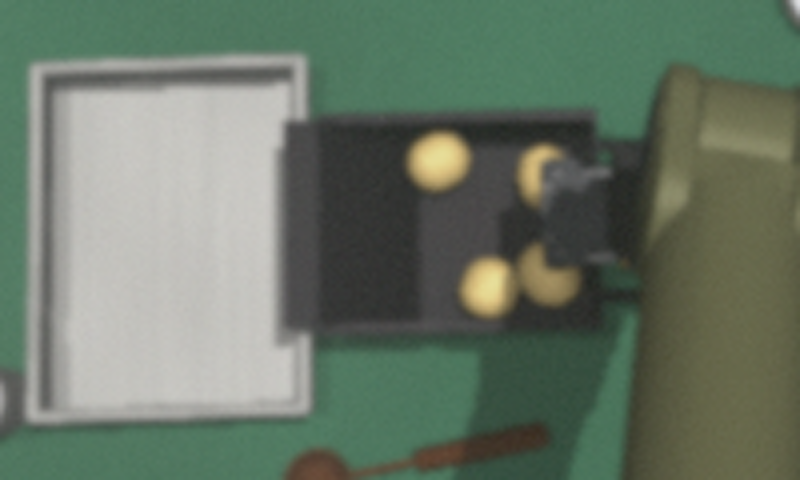

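Nose edge at (286,122)-(285,332) now overlaps the rim and is within 1° of parallel. Now I work out the bar path for the swing.

```bash
python3 - <<'E'
from h import *
R=.1075
def bar(th):
    s,c=np.sin(np.radians(th)),np.cos(np.radians(th))
    if th<=13: e=.025-.0115*th/13; return e-.185*c+.055*s,.185*s+.055*c
    k=(th-13)/62; cx,cz=.141-.008*k,.067-.008*k; x,z=-.125-cx,.055-cz
    return R+x*c+z*s,.047-x*s+z*c
for th in(0,4,8,13,18,24,30,36,42,48,54,60,66,72,76,80): y,z=bar(th);print(th,round(y+.160,4),round(z-.055,4),"abs",round(y,4),round(z-.0007,4))
E
```

```text
0 0.0 0.0 abs -0.16 0.0543
4 0.0007 0.0128 abs -0.1593 0.0671
8 0.0024 0.0252 abs -0.1576 0.0795
13 0.0056 0.0402 abs -0.1544 0.0945
18 0.0116 0.0632 abs -0.1484 0.1175
24 0.0215 0.0899 abs -0.1385 0.1442
30 0.0341 0.1154 abs -0.1259 0.1697
36 0.0494 0.1393 abs -0.1106 0.1936
42 0.0671 0.1613 abs -0.0929 0.2156
48 0.087 0.1813 abs -0.073 0.2356
54 0.1088 0.199 abs -0.0512 0.2533
60 0.1324 0.2141 abs -0.0276 0.2684
66 0.1574 0.2267 abs -0.0026 0.281
72 0.1835 0.2364 abs 0.0235 0.2907
76 0.2014 0.2413 abs 0.0414 0.2956
80 0.2195 0.2449 abs 0.0595 0.2992
```

hand_motion:
  motion:
    - {"ty": -0.0003, "tz": -0.006, "rz": -0.4, "aperture": 0.005}
    - {"ty": -0.0007, "tz": -0.0128, "rz": -0.8, "aperture": 0.005}
    - {"ty": -0.0015, "tz": -0.019, "rz": -0.8, "aperture": 0.005}
    - {"ty": -0.0024, "tz": -0.0252, "rz": -0.8, "aperture": 0.005}
    - {"ty": -0.004, "tz": -0.033, "rz": -0.8, "aperture": 0.005}
    - {"ty": -0.0056, "tz": -0.0402, "rz": -0.8, "aperture": 0.005}
    - {"ty": -0.0085, "tz": -0.052, "rz": -0.8, "aperture": 0.005}
    - {"ty": -0.0116, "tz": -0.0632, "rz": -0.8, "aperture": 0.005}

```text
time_s: 5.82
tool_pos: [0.507, -0.1482, 0.1182]
tool_rot: [180.0, 0.0, 1.8]
force: [-0.4, 0.1, -2.3]
grip_width: 0.011
grasp_force: 30.0
```

```bash
python3 - <<'E'
from h import *
import cv2
go([.506,-.1484,.1175],1.8)
a=[read_camera(n)["color"] for n in("top","side")]
cv2.imwrite("pics/t5.png",np.vstack([cv2.resize(a[0][180:270,240:380],(560,360),interpolation=2)[:290],cv2.resize(a[1][110:310,190:390],(560,560),interpolation=2)[:310]]))
E
```

```text
shift [-0.001   0.0002  0.0007] turn 0.01
```

View pics/t5.png

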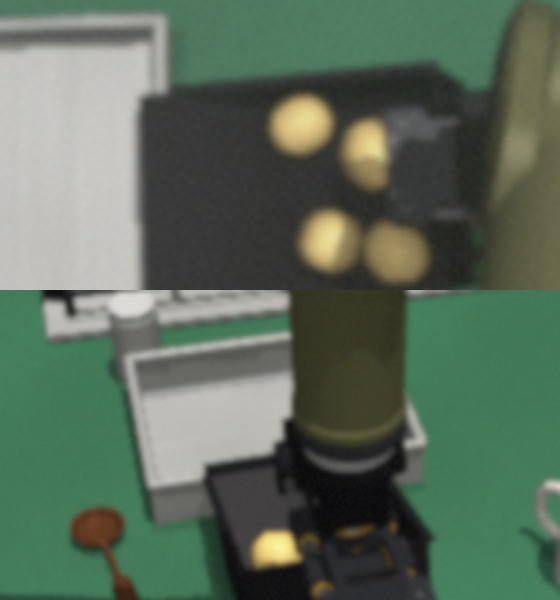

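Lip edge (140,97)-(142,290) lies inside the tin past the rim (155–165), and the wrist carries about half the weight, so it is hooked. The swing continues.

hand_motion:
  motion:
    - {"ty": -0.005, "tz": -0.0135, "aperture": 0.005}
    - {"ty": -0.0099, "tz": -0.0267, "aperture": 0.005}
    - {"ty": -0.016, "tz": -0.0395, "aperture": 0.005}
    - {"ty": -0.0225, "tz": -0.0522, "aperture": 0.005}
    - {"ty": -0.03, "tz": -0.0645, "aperture": 0.005}
    - {"ty": -0.0378, "tz": -0.0761, "aperture": 0.005}
    - {"ty": -0.0465, "tz": -0.0875, "aperture": 0.005}
    - {"ty": -0.0555, "tz": -0.0981, "aperture": 0.005}

```text
time_s: 6.58
tool_pos: [0.5056, -0.0919, 0.2162]
tool_rot: [-180.0, 0.0, 1.8]
force: [0.2, 0.3, -2.7]
grip_width: 0.011
grasp_force: 30.0
```

hand_motion:
  motion:
    - {"ty": -0.0095, "tz": -0.0103, "aperture": 0.005}
    - {"ty": -0.0199, "tz": -0.02, "aperture": 0.005}
    - {"ty": -0.0305, "tz": -0.0292, "aperture": 0.005}
    - {"ty": -0.0417, "tz": -0.0377, "aperture": 0.005}
    - {"ty": -0.053, "tz": -0.0455, "aperture": 0.005}
    - {"ty": -0.0653, "tz": -0.0528, "aperture": 0.005}
    - {"ty": -0.0653, "tz": -0.0528, "aperture": 0.005}
    - {"ty": -0.0653, "tz": -0.0528, "aperture": 0.005}

```text
time_s: 7.25
tool_pos: [0.5036, -0.0265, 0.2682]
tool_rot: [180.0, -0.0, 1.9]
force: [0.4, 0.7, -5.1]
grip_width: 0.0111
grasp_force: 30.0
```

```bash
python3 - <<'E'
from h import *
import cv2
go([.506,-.0026,.281],1.8)
a=[read_camera(n)["color"] for n in("top","side")]
cv2.imwrite("pics/t6.png",np.hstack([cv2.resize(a[0][170:290,200:340],(420,360),interpolation=2),cv2.resize(a[1][90:290,190:390],(360,360),interpolation=2)]))
E
```

```text
shift [ 0.0032 -0.0238 -0.0128] turn 0.13
```

View pics/t6.png

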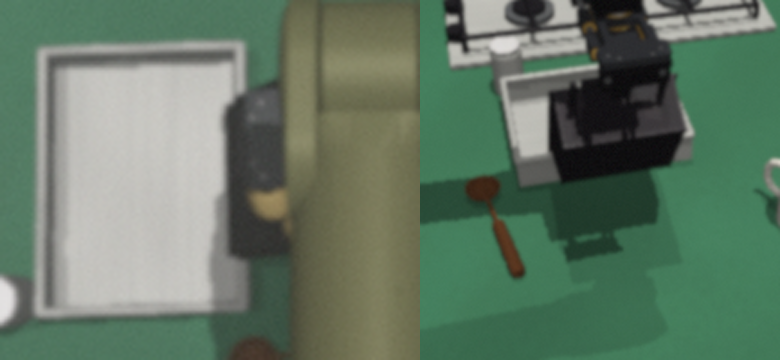

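Side view: the tray is up at ~60° with its nose on the rim; potatoes (one visible at 268,203) are still in it. Further up.

```bash
cat >> h.py <<'E'
import cv2
def blobs(n="top"):
    c=read_camera(n); h=cv2.cvtColor(c["color"],cv2.COLOR_BGR2HSV)
    m=cv2.inRange(h,(15,80,110),(32,255,255)); k,_,s,ce=cv2.connectedComponentsWithStats(m)
    for i in range(1,k):
        if s[i,4]>15: print(n,s[i,4],ce[i].round(1),ray(c,*ce[i],.025)[:2].round(3))
E
```

hand_motion:
  motion:
    - {"tx": 0.001, "ty": -0.012, "tz": -0.007, "aperture": 0.005}
    - {"tx": 0.002, "ty": -0.0238, "tz": -0.0128, "aperture": 0.005}
    - {"tx": 0.002, "ty": -0.037, "tz": -0.018, "aperture": 0.005}
    - {"tx": 0.002, "ty": -0.05, "tz": -0.0225, "aperture": 0.005}
    - {"tx": 0.002, "ty": -0.059, "tz": -0.025, "aperture": 0.005}
    - {"tx": 0.002, "ty": -0.068, "tz": -0.0275, "aperture": 0.005}
    - {"tx": 0.002, "ty": -0.068, "tz": -0.0275, "aperture": 0.005}
    - {"tx": 0.002, "ty": -0.068, "tz": -0.0275, "aperture": 0.005}

```text
time_s: 8.02
tool_pos: [0.5036, 0.0408, 0.2959]
tool_rot: [180.0, -0.0, 1.9]
force: [-0.2, 0.3, -3.3]
grip_width: 0.011
grasp_force: 30.0
```

```bash
python3 -c "
from h import *
blobs(); blobs('side')"
```

```text
top 151 [223.5 218.7] [0.536 0.282]
top 153 [223.1 241.5] [0.468 0.281]
top 140 [239.7 255.1] [0.427 0.231]
top 24 [635.  357.2] [ 0.128 -0.897]
side 181 [254.6 151.6] [0.419 0.242]
side 19 [259.9 170.1] [0.423 0.16 ]
side 275 [457.4 194. ] [ 0.907 -0.04 ]
side 311 [128.5 237. ] [ 0.096 -0.011]
side 81 [416.5 239.4] [ 0.748 -0.162]
side 67 [ 39.  261.4] [-0.09  -0.042]
side 141 [104.9 265.4] [ 0.052 -0.084]
```

hand_motion:
  motion:
    - {"aperture": 0.005}
    - {"aperture": 0.005}
    - {"aperture": 0.005}
    - {"aperture": 0.005}
    - {"aperture": 0.005}
    - {"aperture": 0.005}

```text
time_s: 8.62
tool_pos: [0.5034, 0.0405, 0.2956]
tool_rot: [180.0, 0.0, 1.8]
force: [0.3, -0.3, -3.0]
grip_width: 0.0111
grasp_force: 30.0
```

```bash
python3 -c "
from h import *
blobs(); blobs('side')
go([.506,.0595,.2992],1.8)"
```

```text
top 158 [224.3 219. ] [0.535 0.279]
top 304 [227.  254.3] [0.43  0.269]
top 23 [635.  357.3] [ 0.128 -0.897]
side 224 [250.1 147.2] [0.409 0.264]
side 18 [259.8 170. ] [0.423 0.16 ]
side 275 [457.5 194. ] [ 0.907 -0.041]
side 311 [128.4 236.8] [ 0.096 -0.01 ]
side 84 [416.3 239.5] [ 0.748 -0.162]
side 68 [ 39.1 261.3] [-0.09  -0.042]
side 132 [104.9 265.5] [ 0.052 -0.085]
shift [ 0.0032 -0.0189 -0.0036] turn 0.01
```

hand_motion:
  motion:
    - {"tx": 0.002, "ty": -0.009, "tz": -0.0018, "aperture": 0.005}
    - {"tx": 0.003, "ty": -0.018, "tz": -0.0035, "aperture": 0.005}
    - {"tx": 0.003, "ty": -0.018, "tz": -0.0035, "aperture": 0.005}
    - {"tx": 0.003, "ty": -0.018, "tz": -0.0035, "aperture": 0.005}
    - {"tx": 0.003, "ty": -0.018, "tz": -0.0035, "aperture": 0.005}
    - {"tx": 0.003, "ty": -0.018, "tz": -0.0035, "aperture": 0.005}

```text
time_s: 9.22
tool_pos: [0.5059, 0.0584, 0.2991]
tool_rot: [180.0, 0.0, 1.8]
force: [-0.2, 0.4, -3.5]
grip_width: 0.0108
grasp_force: 30.0
```

```bash
python3 - <<'E'
from h import *
blobs()
a=[read_camera(n)["color"] for n in("top","side")]
cv2.imwrite("pics/t7.png",np.hstack([cv2.resize(a[0][170:290,200:320],(390,390),interpolation=2),cv2.resize(a[1][70:200,220:350],(390,390),interpolation=2)]))
E
```

```text
top 156 [224.4 218.9] [0.536 0.279]
top 308 [227.1 254.5] [0.43  0.268]
top 21 [635.  357.2] [ 0.128 -0.897]
```

View pics/t7.png

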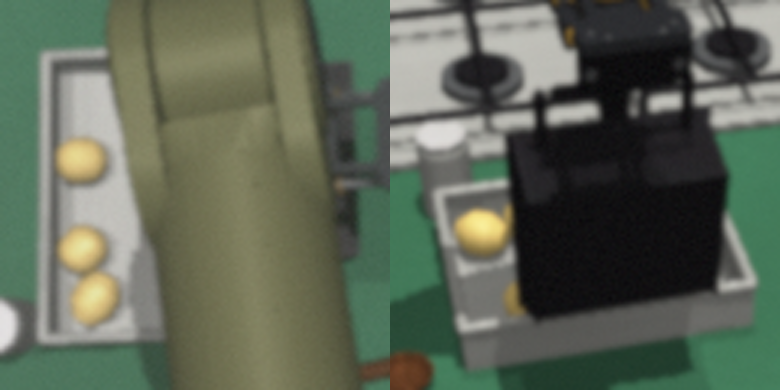

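Three potatoes in the tin at left (80,160),(82,248),(95,298), the fourth low inside the tin by its near rim (side view 515,298); the wrist feels only the tray's 3 N. All are out, so I swing it back down along the same path.

hand_motion:
  motion:
    - {"ty": 0.0181, "tz": 0.0036, "aperture": 0.005}
    - {"ty": 0.036, "tz": 0.0085, "aperture": 0.005}
    - {"tx": -0.001, "ty": 0.049, "tz": 0.0131, "aperture": 0.005}
    - {"tx": -0.001, "ty": 0.0621, "tz": 0.0182, "aperture": 0.005}
    - {"tx": -0.002, "ty": 0.0747, "tz": 0.0242, "aperture": 0.005}
    - {"tx": -0.002, "ty": 0.0871, "tz": 0.0308, "aperture": 0.005}
    - {"tx": -0.002, "ty": 0.099, "tz": 0.0381, "aperture": 0.005}
    - {"tx": -0.003, "ty": 0.1107, "tz": 0.0459, "aperture": 0.005}

```text
time_s: 10.03
tool_pos: [0.5065, -0.053, 0.2526]
tool_rot: [-180.0, -0.0, 1.8]
force: [0.3, 0.0, -2.3]
grip_width: 0.011
grasp_force: 30.0
```

hand_motion:
  motion:
    - {"ty": 0.011, "tz": 0.0086, "aperture": 0.005}
    - {"ty": 0.0218, "tz": 0.0177, "aperture": 0.005}
    - {"tx": -0.001, "ty": 0.032, "tz": 0.0275, "aperture": 0.005}
    - {"tx": -0.001, "ty": 0.0417, "tz": 0.0377, "aperture": 0.005}
    - {"tx": -0.001, "ty": 0.0507, "tz": 0.0485, "aperture": 0.005}
    - {"tx": -0.002, "ty": 0.0594, "tz": 0.0597, "aperture": 0.005}
    - {"tx": -0.002, "ty": 0.067, "tz": 0.0715, "aperture": 0.005}
    - {"tx": -0.002, "ty": 0.0747, "tz": 0.0836, "aperture": 0.005}

```text
time_s: 10.7
tool_pos: [0.5067, -0.1274, 0.1684]
tool_rot: [-180.0, 0.0, 1.8]
force: [0.2, 1.8, -3.0]
grip_width: 0.0108
grasp_force: 30.0
```

```bash
python3 -c "
from h import *
blobs()
go([.507,-.1484,.1175],1.8)"
```

```text
top 154 [224.3 218.9] [0.536 0.279]
top 295 [227.  254.4] [0.43  0.268]
top 148 [264.2 250.3] [0.441 0.158]
top 22 [634.8 357.3] [ 0.128 -0.896]
shift [0.0013 0.0193 0.0483] turn -0.09
```

hand_motion:
  motion:
    - {"ty": 0.0065, "tz": 0.0128, "aperture": 0.005}
    - {"ty": 0.0126, "tz": 0.0255, "aperture": 0.005}
    - {"ty": 0.018, "tz": 0.0388, "aperture": 0.005}
    - {"ty": 0.0225, "tz": 0.0522, "aperture": 0.005}
    - {"ty": 0.0255, "tz": 0.0637, "aperture": 0.005}
    - {"ty": 0.0285, "tz": 0.0752, "aperture": 0.005}
    - {"ty": 0.03, "tz": 0.0827, "aperture": 0.005}
    - {"ty": 0.0317, "tz": 0.0902, "aperture": 0.005}

```text
time_s: 11.42
tool_pos: [0.5081, -0.1597, 0.0791]
tool_rot: [179.9, -0.0, 1.8]
force: [-0.0, -1.1, -0.1]
grip_width: 0.0111
grasp_force: 30.0
```

hand_motion:
  motion:
    - {"ty": 0.001, "tz": 0.006, "aperture": 0.005}
    - {"ty": 0.0017, "tz": 0.0124, "aperture": 0.005}
    - {"ty": 0.002, "tz": 0.019, "aperture": 0.005}
    - {"ty": 0.0024, "tz": 0.0252, "aperture": 0.005}
    - {"ty": 0.0024, "tz": 0.0252, "aperture": 0.005}
    - {"ty": 0.0024, "tz": 0.0252, "aperture": 0.005}

```text
time_s: 11.92
tool_pos: [0.5081, -0.1605, 0.0544]
tool_rot: [-180.0, -0.0, 1.8]
force: [0.0, -0.5, 0.0]
grip_width: 0.0111
grasp_force: 30.0
```

```bash
python3 -c "
from h import *
blobs()
go([.507,-.225,.0545],1.1)
a=[read_camera(n)['color'] for n in('top','side')]
h=cv2.imwrite('pics/t8.png',a[0])"
```

```text
top 152 [224.4 218.9] [0.536 0.279]
top 293 [227.  254.3] [0.43  0.269]
top 149 [264.1 250.3] [0.441 0.158]
top 21 [634.6 357.4] [ 0.128 -0.896]
shift [-0.0031  0.0644 -0.0001] turn 0.74
```

hand_motion:
  motion:
    - {"ty": 0.004, "aperture": 0.005}
    - {"ty": 0.008, "aperture": 0.005}
    - {"ty": 0.012, "aperture": 0.005}

```text
time_s: 12.32
tool_pos: [0.5083, -0.1722, 0.0543]
tool_rot: [-179.9, 0.0, 1.9]
force: [0.5, 2.7, 1.2]
grip_width: 0.0109
grasp_force: 30.0
```

hand_motion:
  motion:
    - {"ty": 0.008, "aperture": 0.005}
    - {"ty": 0.016, "aperture": 0.005}
    - {"ty": 0.024, "aperture": 0.005}
    - {"ty": 0.032, "aperture": 0.005}
    - {"ty": 0.04, "aperture": 0.005}
    - {"ty": 0.047, "aperture": 0.005}
    - {"ty": 0.052, "aperture": 0.005}
    - {"ty": 0.052, "aperture": 0.005}

```text
time_s: 12.98
tool_pos: [0.5097, -0.2271, 0.0544]
tool_rot: [179.9, -0.0, 1.7]
force: [-1.4, -1.3, 1.0]
grip_width: 0.0106
grasp_force: 30.0
```

```bash
python3 - <<'E'
from h import *
blobs()
c=read_camera("top"); g=c["color"].max(2)
# dark run along rows near tray mid: nose edge predicted if flat
for tx,z in((.154,.075),(-.075,.075)): print(proj(c,[.506,-.2245+.125+tx,z]).round(1))
r=int(proj(c,[.46,-.1,.075])[1]); print(r,g[r-2:r+3,270:360].mean(0).astype(int).tolist())
E
```

```text
top 153 [224.3 218.8] [0.536 0.279]
top 298 [227.  254.3] [0.43  0.268]
top 147 [264.1 250.3] [0.441 0.158]
top 22 [634.8 357.4] [ 0.128 -0.897]
[297.9 226.3]
[377.7 225.4]
241 [197, 197, 198, 199, 199, 200, 191, 171, 151, 153, 165, 157, 134, 114, 111, 111, 114, 117, 121, 123, 123, 122, 122, 120, 116, 105, 92, 85, 83, 82, 79, 76, 74, 74, 75, 74, 73, 69, 61, 53, 51, 49, 48, 50, 49, 49, 47, 48, 48, 48, 46, 47, 48, 47, 47, 47, 46, 46, 46, 45, 46, 51, 60, 69, 72, 72, 72, 73, 73, 72, 73, 71, 73, 71, 72, 71, 72, 72, 70, 67, 59, 51, 47, 44, 46, 44, 45, 44, 45, 45]
```

Lip is drawn about 50 mm clear of the rim and the tray is flat, with all four potatoes in the tin. Release and retreat upward.

hand_motion:
  motion:
    - {"aperture": 0.02}
    - {"aperture": 0.035}
    - {"aperture": 0.045}
    - {"aperture": 0.045}
    - {"aperture": 0.045}
    - {"aperture": 0.045}

```text
time_s: 13.58
tool_pos: [0.5099, -0.2246, 0.0542]
tool_rot: [-180.0, 0.0, 1.8]
force: [0.4, 0.4, -0.1]
grip_width: 0.0414
grasp_force: 0.0
```

hand_motion:
  motion:
    - {"tz": -0.01, "aperture": 0.045}
    - {"tz": -0.025, "aperture": 0.045}
    - {"tz": -0.05, "aperture": 0.045}
    - {"tz": -0.08, "aperture": 0.045}
    - {"tz": -0.11, "aperture": 0.045}
    - {"tz": -0.14, "aperture": 0.045}
    - {"tz": -0.15, "aperture": 0.045}
    - {"tz": -0.15, "aperture": 0.045}

```text
time_s: 14.25
tool_pos: [0.5119, -0.2255, 0.2084]
tool_rot: [179.8, -0.4, 1.8]
force: [-0.0, -0.5, -0.3]
grip_width: 0.0448
grasp_force: 0.0
```

hand_motion:
  motion:
    - {"ty": 0.04, "aperture": 0.045}
    - {"ty": 0.08, "aperture": 0.045}
    - {"ty": 0.12, "aperture": 0.045}
    - {"ty": 0.16, "aperture": 0.045}
    - {"ty": 0.2, "aperture": 0.045}
    - {"ty": 0.22, "aperture": 0.045}
    - {"ty": 0.22, "aperture": 0.045}
    - {"ty": 0.22, "aperture": 0.045}

```text
time_s: 14.92
tool_pos: [0.5154, -0.4454, 0.2016]
tool_rot: [-179.8, 0.2, 1.7]
force: [0.1, 0.5, 0.5]
grip_width: 0.0447
grasp_force: 0.0
```

```bash
python3 - <<'E'
from h import *
blobs()
c=read_camera("top"); a=cv2.imread("pics/top0.png"); b=c["color"]
cv2.imwrite("pics/end.png",b)
m=b.max(2); T=(cv2.GaussianBlur(m,(5,5),0)<100).astype(np.uint8); T[:190]=0;T[270:]=0;T[:,:286]=0;T[:,420:]=0
k,_,s,ce=cv2.connectedComponentsWithStats(T)
print([(s[i].tolist(),ce[i].round(1).tolist()) for i in range(1,k) if s[i,4]>300])
for p in([.506,.052,.075],[.506,-.177,.075],[.506,-.227,.055]):print(proj(c,p).round(1))
for n,(u,v) in dict(jar=(376,150),timer=(412,168),salt=(197,270),spoon=(310,285),mug=(328,143)).items(): print(n,cv2.absdiff(a,b)[v-14:v+15,u-14:u+15].mean().round(1))
E
```

```text
top 151 [224.5 218.8] [0.536 0.279]
top 294 [227.  254.3] [0.43  0.268]
top 148 [264.2 250.3] [0.441 0.158]
top 22 [635.  357.3] [ 0.128 -0.897]
[([295, 197, 103, 63, 5405], [342.2, 227.5]), ([398, 226, 22, 44, 468], [412.8, 253.5])]
[298.8 226.3]
[378.6 225.4]
[395.  225.9]
jar 1.2
timer 1.1
salt 1.2
spoon 1.4
mug 1.2
```

hand_motion:
  motion:
    - {"aperture": 0.045}
    - {"aperture": 0.045}
    - {"aperture": 0.045}
    - {"aperture": 0.045}
  lines: "1,1"

```text
time_s: 15.35
```

```bash
python3 -c "
from cell import env, read_camera, sign_off
print(sign_off())"
```

```text
the job is handed in; nothing more can be done
None
```

I handed the job in at about 15 s: all four potatoes are in the tin, and the empty tray stands flat and released with its lip about 50 mm clear of the rim. Top-camera checks before and after show the jar, salt and timer unmoved; the sign-off returned no verdict.

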